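Draw the cake tray up and fill its empty lane

ROBOT

A 7-joint arm with a two-finger parallel gripper is mounted at the origin on the work surface. World frame = base frame: x ahead of the robot, y to its left, z up, the work surface at z = 0. Lengths are in m, angles in rad, forces in N, time in s.
With the tool pointing down it reaches from about 0.35 to 0.9 m from the base axis. Payload 8.1 kg.
Tool frame: the origin (TCP) lies midway between the tips of the shut fingers; the grasp point (between the pads) lies 19 mm behind it; z points along the fingers, x is the direction in which the jaws open and shut, and the axes are right-handed (so a half turn about z gives the same grasp; the last joint's range is limited). The gripper opens to 92 mm and grips with 3 to 60 N. Pads are 19 mm wide; open, the fingers measure 130 mm over their backs; the gripper's body (75 mm by 190 mm) begins 47 mm behind the grasp point.
Start: joints at [-1.227, 0.434, 0.025, 1.573, -0.012, 1.134, -0.075], TCP at [0.27, 0.564, 0.227] pointing down, gripper open.
Joint ranges: [-2.62, 2.62], [-0.44, 2.09], [-1.27, 1.32], [0.08, 2.57], [-1.32, 4.46], [0.12, 2], [-2.74, 2.74]. Speed limits (rad/s): [2.22, 2.22, 3.01, 3.01, 3.14, 3.14, 3.14].

INTERFACE

Orientations are given as a rotation vector (axis times angle).
In Python, from cell import arm gives the robot as it stands.
- The arm moves only by the tool jog_arm, never from a script. Its argument "commands" is a list of rows, each an object with "translation": the shift along the tool's x, y, z in mm, a list of three; "turn": the turn, a rotation vector about the tool's x, y, z in rad, a list of three. A call has 1 to 12 rows; each row is the pose to reach, as a shift and turn from the pose commanded when the call began, along the tool's axes at that moment; what a row does not reach only later rows make up. A row lasts 1/12 s, in which the tool goes at most 41.7 mm and 7.16 degrees, less where a joint would pass 70% of its speed; a pose out of reach is approached as far as the arm can. A call with a gripper value outside its range is refused whole. "claw" is the closure, from -1 (fully open) to 1 (shut), so that 0 is half open, set as the call begins (left out, the last holds). The fingers move at their own pace and stop on an object; "grip_force" is the grip in N (left out, the last holds). Time passes only in rows, so rows that repeat a pose let the fingers close. It gives the time, the measured TCP pose, the force and the opening at its end, in the units of the state.
- arm.observe(): the state, without advancing time (a new reading comes with each control period).
- arm.get_image(name): name is "scene" or "top" or "wrist"; returns the picture (384x512x3 uint8, blue, green, red); there is no depth.
- arm.camera_info(name): a dict with "vertical_fov" (degrees; the focal length in pixels is half the picture's height over the tangent of half this angle, whatever the lens; pixels are square), "cx", "cy" (the principal point, pixels), "distortion" ([k1, k2, p1, p2, k3] as OpenCV has them; the pictures are not rectified), "eye" and "rotation" of the camera in the world. Camera axes: x right, y up, looking along -z (the intrinsics and any distortion apply to the point x, -y, -z); pixel columns grow to the right and rows downward; lengths in m; the calibration is good to about 2 mm. A picture is of the moment at which its call begins: read the wrist's pose just before it. camera_info takes no time and is no camera call; for the wrist camera it gives the pose at the moment of the call.
- arm.sign_off(): hands the job in, once; it reports no verdict.
Trained networks look in the newest picture that a camera, given by its name, has taken for a name from the list of things; names that differ only in an ending like _2 or _b are one class to them, and where a whole thing is asked for, a point or a joint stands for the part that bears it (a point fixed in the world has none). Each returns a list of dicts, best first, with "confidence" (0 to 1); they miss things now and then, are a little off and sometimes report something else, mostly with a low value. They report only what shows in the picture. A call takes as long as a camera call. They do not tell look-alikes from the thing itself.
- arm.trace(camera, query): "region" (384x512 bool, what is visible of it) and "box" ([left, top, width, height] in pixels, round what is visible of it).
- arm.landmark_of(camera, query): "at" ([column, row] in pixels: a listed point, or the origin of a listed thing).
The state is a dict: "clock": time; "joints": joint angles; "dq": joint speeds; "joint_efforts": joint torques, N m; "position": TCP position; "ee_rot": TCP orientation; "force": force on the tool from outside, world axes, zero at the start; "ft_torque": the same for the moment, N m; "width": opening from 0.0 (shut) to 1.0 (fully open).
Only numpy, scipy, OpenCV 4.12 (cv2) and the standard library are available. Lean on these libraries where they do the work, as an engineer would, in place of code of your own. Each camera call takes 0.05 s, during which the arm holds its last target. There are 200 camera calls.

TASK

The aluminium tray of wrapped rice cakes has been pushed too far back: hook your fingertips behind its far lip and slide it towards you over the table, without lifting it, until its whole near edge lies against the wooden batten. Then take the last wrapped cake from the steel plate and lower it, without dropping it, into the tray's empty lane, so that it lies flat beside the other two like them. Leave the basket, the jar and the cup where they stand.

Things in the scene. Friction and masses are not known exactly. Their poses are not given: they have to be found in the camera images.
- tray: Loose aluminium tray, 0.48 kg empty, 160 (x) x 274 (y) x 35 mm high over its rim, which is 4 mm high and turned out 6 mm on all sides; walls and floor 4 mm thick. Three lanes side by side along y: two hold a cake, one is empty. Origin: centre of the underside; z up; -x is the near edge, +x the far lip. Loaded, it slides on the table with roughly 5 to 12 N.
- tray_lip: The far wall of the tray with its out-turned lip, part of the tray: 274 mm long (y), top 35 mm above the table; the lip's outermost edge is 7 mm in +x from this origin (80 mm from the tray's origin). Origin: at the underside of the tray in the middle of the wall; axes as the tray's. The table is free for at least 60 mm behind it at the start.
- far_lip (a point): Middle of the outermost edge of the tray's far lip, 33 mm above the table; axes as the tray's.
- near_left (a point): Point on the outermost edge of the tray's near rim, 130 mm to the left (+y) of the middle, 33 mm above the tray's underside; axes as the tray's.
- near_right (a point): The same, 130 mm to the right (-y).
- lane_left (a point): Centre of the floor of the left lane (tray y = +86 mm, floor 4 mm above the table); axes as the tray's. Lanes are 142 mm long (x) and 82 mm wide, parted by two low ribs 4 mm thick at tray y = -43 and +43 mm, tops 12 mm above the table. Any lane may be the empty one: see where cake_a and cake_b lie.
- lane_middle (a point): Centre of the floor of the middle lane (tray y = 0); as above.
- lane_right (a point): Centre of the floor of the right lane (tray y = -86 mm); as above.
- batten: Dark wooden stop strip fixed to the table between the robot and the tray: 25 (x) x 440 (y) x 40 (z) mm. Origin: centre of the underside; y runs along it, +x points away from the robot; its far face, against which the tray goes, is 12.5 mm in +x from the origin. It may stand up to about 6 degrees askew.
- loose_cake: Firm leaf-wrapped rice cake, 120 (x, long) x 44 x 44 mm, about 0.26 kg, olive green with three straw bands, lying flat on the steel plate, to the robot's left or right. Origin: centre of the underside, long axis x, z up. Grip it across its 44 mm width.
- cake_a: Same kind of cake, lying in one lane of the tray, long axis along the tray's x; loose. Origin: centre of the underside.
- cake_b: Same kind of cake in another lane of the tray; loose. Origin: centre of the underside.
- plate: Flat round steel plate fixed to the table, 182 mm across, 4 mm thick with a low rim 8 mm high. Origin: centre of the underside.
- basket: Bystander: round cane bowl, 170 mm across the rim, 60 mm high, on the side opposite the plate; loose. Origin: centre of the underside.
- jar: Bystander: glass jar, 72 mm across, 100 mm high, to one side of the tray's far end; loose. Origin: centre of the underside.
- cup: Bystander: white cup, 72 mm across, 65 mm high, on the other side of the tray's far end; loose. Origin: centre of the underside.
Things that resemble listed ones, but are neither listed nor needed, are in the scene too. Leave any purple or red look-alike of the cake_b alone.

How it is judged:
By the outcome, as a careful person would: the job done as asked, in the order asked, and still so for the second after the job is handed in, with the robot touching nothing.
It also fails if it takes over 53 s, if anything falls off the work surface, if the arm or the gripper's body presses on something with over 40 N, if the wrist force passes 120 N, or if a joint passes its speed limit or range.

## Working session

There is one attempt and no reset: what is moved stays moved. The work goes in short steps, Python scripts to look and compute and a tool call to move; the robot and the scene stay as the last step left them, time stands still between calls to the robot, and variables do not carry over. Pictures are saved under pics/ and viewed, about 8 in all and at most 12, crops included, and the job is handed in when it is done.

Besides the shell and the picture viewer there is one more tool, called after "Request:" in YAML: its name, and indented under it one key for each argument. jog_arm: Moves the arm, as the interface text tells. Its arguments: {"type":"object","properties":{"commands":{"type":"array","items":{"type":"object","properties":{"translation":{"type":"array","items":{"type":"number"}},"turn":{"type":"array","items":{"type":"number"}}}}},"claw":{"type":"number"},"grip_force":{"type":"number"}},"required":["commands"]}

```bash
mkdir -p pics; ls; cat > h.py <<'E'
import numpy as np, cv2
from cell import arm
from scipy.spatial.transform import Rotation as R
def K(c):
    f=192/np.tan(np.radians(c['vertical_fov'])/2); return np.array([[f,0,c['cx']],[0,f,c['cy']],[0,0,1.]])
def ray(name,uv,z,c=None):
    "pixels -> world points at height z"
    c=c or arm.camera_info(name)
    p=cv2.undistortPoints(np.array(uv,float).reshape(-1,1,2),K(c),np.array(c['distortion'],float)).reshape(-1,2)
    M=np.array(c['rotation']); M=M if M.shape==(3,3) else R.from_rotvec(M).as_matrix()
    d=np.c_[p[:,0],-p[:,1],-np.ones(len(p))]@M.T; e=np.array(c['eye'])
    return e+d*((z-e[2])/d[:,2])[:,None]
def proj(name,P,c=None):
    c=c or arm.camera_info(name); M=np.array(c['rotation']); M=M if M.shape==(3,3) else R.from_rotvec(M).as_matrix()
    q=(np.array(P,float).reshape(-1,3)-np.array(c['eye']))@M; q=q*[1,-1,-1]
    return cv2.projectPoints(q,np.zeros(3),np.zeros(3),K(c),np.array(c['distortion'],float))[0].reshape(-1,2)
E
python3 - <<'E'
from h import *
s=arm.observe(); print(s)
for n in('top','scene'):
    print(n,arm.camera_info(n)); im=arm.get_image(n); cv2.imwrite(f'pics/{n}0.png',im)
for n,z in [('far_lip',.033),('near_left',.033),('near_right',.033),('lane_left',.004),('lane_middle',.004),('lane_right',.004),('batten',0),('loose_cake',.004),('cake_a',.004),('plate',0),('basket',0),('jar',0),('cup',0),('tray',0)]:
    r=arm.landmark_of('top',n)
    for d in r[:5]: print(n,round(d['confidence'],2),np.round(d['at'],1),ray('top',d['at'],z)[0].round(4)[:2])
E
```

```text
pics
{'clock': 0.0, 'joints': array([-1.22664038,  0.4352273 ,  0.02498125,  1.57410778, -0.01159753,
        1.13401225, -0.07508386]), 'dq': array([-3.05830573e-04, -1.04153648e-03,  4.10784976e-04, -3.06153722e-04,
        6.93709272e-04,  2.22651991e-04,  7.66461433e-05]), 'joint_efforts': array([ 6.31127568e-04, -6.67868257e+01,  9.85261425e-01, -3.14448130e+01,
       -6.04612101e-02,  4.31871903e-02,  1.92875245e-04]), 'position': array([0.26985783, 0.56315827, 0.22593827]), 'ee_rot': array([ 2.65757258e+00,  1.67354069e+00, -2.00266624e-03]), 'force': array([-0.69279598,  0.01618469,  0.14249336]), 'ft_torque': array([ 0.0297651 ,  0.01060336, -0.02399123]), 'width': 0.9987957936598298}
top {'vertical_fov': 48.549522633753746, 'cx': 243.56124027467186, 'cy': 183.47593482765043, 'distortion': array([-0.06994781,  0.        ,  0.        ,  0.        ,  0.        ]), 'eye': array([0.49067906, 0.01037287, 1.28848365]), 'rotation': array([ 0.09166682, -0.09571409, -1.5686649 ])}
scene {'vertical_fov': 57.88433572262231, 'cx': 257.66390678597344, 'cy': 195.54929304277331, 'distorti
[... 541 characters left out ...]
.0418]
lane_middle 0.35 [363.8 247. ] [ 0.4522 -0.3547]
lane_right 0.57 [261.9 200.9] [ 0.5916 -0.0484]
lane_right 0.48 [239.6 260.1] [0.4146 0.0189]
batten 0.67 [238.  262.1] [0.4084 0.0237]
batten 0.66 [364.9 245.7] [ 0.456  -0.3593]
loose_cake 0.72 [366.8 246.6] [ 0.4534 -0.3639]
cake_a 0.97 [233.  196.2] [0.6058 0.039 ]
cake_a 0.72 [207.9 192.6] [0.6168 0.1152]
cake_a 0.69 [287.1 119.2] [ 0.8456 -0.1281]
cake_a 0.58 [230.3 129. ] [0.8142 0.048 ]
plate 0.79 [366.4 246.2] [ 0.4545 -0.3639]
basket 0.56 [127.7 223.7] [0.5223 0.3581]
jar 0.65 [364.1 247.5] [ 0.4506 -0.3567]
jar 0.36 [273.6 229. ] [ 0.507  -0.0835]
cup 0.7 [340.6 170.2] [ 0.6863 -0.2912]
tray 0.71 [236.2 197.4] [0.6025 0.0294]
```

```bash
python3 - <<'E'
import cv2,numpy as np
a=cv2.imread('pics/top0.png');b=cv2.imread('pics/scene0.png')
c=cv2.resize(a[80:320,80:420],None,fx=2.3,fy=2.3,interpolation=2)
cv2.imwrite('pics/top0c.png',c); cv2.imwrite('pics/scene0c.png',cv2.resize(b,(800,600)))
E
```

```text
(no output)
```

View pics/top0c.png

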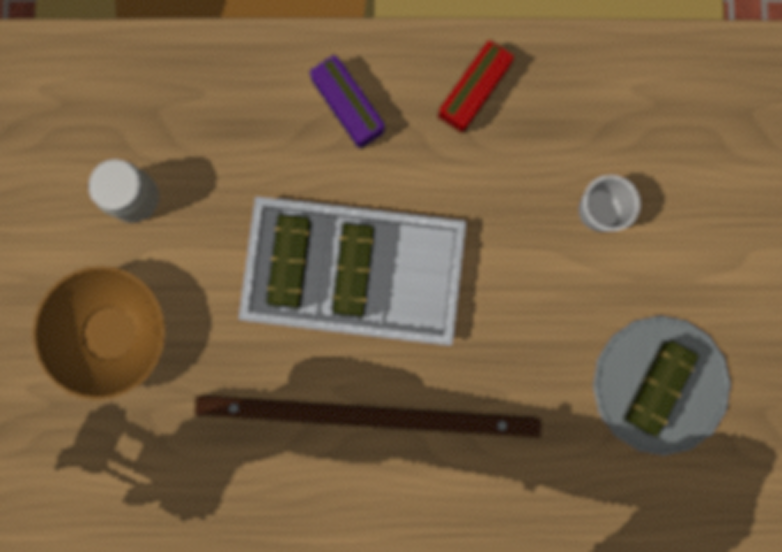

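View pics/scene0c.png

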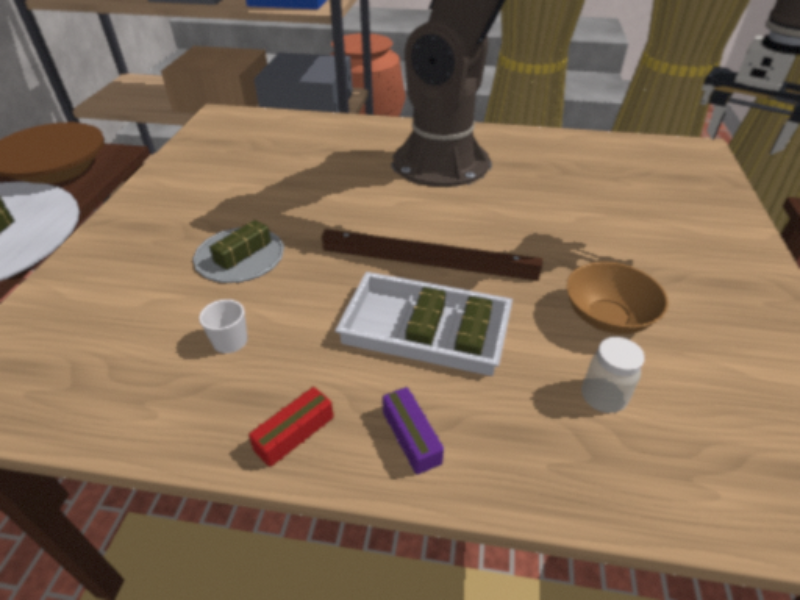

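The scene shows the tray around crop pixel (355,270), with its right lane (−y) empty. The batten runs from (197,404) to (540,427), and the plate and loose cake are at (662,385).

Things that could be taken for the cake, in the same top crop:
- **Loose cake:** olive, on the steel plate, (662,388). This is my choice.
- **Cakes in the tray:** (288,260) and (354,270).
- **Look-alikes:** purple (346,100) and red (477,85).
- **Off the table:** another cake on a white plate, seen at the left edge of the scene view.

Next I'll measure precisely.

```bash
cat > meas.py <<'E'
from h import *
def pca(P):
    c,(w,h),a=cv2.minAreaRect((P[:,:2]*1000).astype(np.float32)); 
    if w<h: w,h,a=h,w,a+90
    return np.round(c,1),round(w,1),round(h,1),round((a+90)%180-90,2)
def outl(reg,z,cam='top'):
    cs,_=cv2.findContours(reg.astype(np.uint8),cv2.RETR_EXTERNAL,cv2.CHAIN_APPROX_NONE)
    return ray(cam,max(cs,key=cv2.contourArea).reshape(-1,2),z)
def measure(q,z,n=4):
    for d in arm.trace('top',q)[:n]:
        if d['confidence']>.3:
            P=outl(d['region'],z); print(q,round(d['confidence'],2),np.round(d['box']),'ctr,len,wid,deg',pca(P))
E
python3 - <<'E'
from meas import *
im=arm.get_image('top')
for q,z in [('tray',.035),('batten',.04),('loose_cake',.04),('plate',.006),('jar',.05),('cup',.05),('basket',.05)]: measure(q,z)
# manual line fit: batten colour
hsv=cv2.cvtColor(im,cv2.COLOR_BGR2HSV)
m=((im.sum(2)<150)).astype(np.uint8); m[:240]=0;m[280:]=0;m[:,:160]=0;m[:,320:]=0
n,l,st,_=cv2.connectedComponentsWithStats(m); print(st[1:][st[1:,4]>50])
s=arm.observe(); print(R.from_rotvec(s['ee_rot']).as_matrix().round(3))
crop=im[205:300,300:430]; cv2.imwrite('pics/cake.png',cv2.resize(crop,None,fx=4,fy=4,interpolation=2))
c=im[150:280,160:330]; cv2.imwrite('pics/tr.png',cv2.resize(c,None,fx=4.5,fy=4.5,interpolation=2))
E
```

```text
tray 0.9 [186. 166.  96.  62.] ctr,len,wid,deg (array([598.8,  39. ]), 275.3, 161.6, 83.06)
batten 0.85 [161. 251. 156.  22.] ctr,len,wid,deg (array([414.8,  20.5]), 443.2, 31.2, 86.21)
batten 0.62 [336. 217.  62.  64.] ctr,len,wid,deg (array([ 452.3, -355.1]), 172.0, 169.7, -33.84)
loose_cake 0.76 [350. 228.  35.  40.] ctr,len,wid,deg (array([ 449.4, -352.3]), 124.1, 56.6, -30.71)
plate 0.89 [339. 216.  58.  64.] ctr,len,wid,deg (array([ 452.7, -365.9]), 179.2, 173.7, -1.27)
plate 0.66 [184. 165.  97.  65.] ctr,len,wid,deg (array([602.7,  39.6]), 280.6, 163.6, 83.15)
jar 0.84 [117. 150.  34.  26.] ctr,len,wid,deg (array([703. , 335.5]), 91.1, 70.1, 63.77)
cup 0.75 [332. 154.  25.  28.] ctr,len,wid,deg (array([ 685.4, -289.9]), 72.6, 71.7, -1.47)
cup 0.5 [183. 167. 100.  61.] ctr,len,wid,deg (array([599.2,  38.5]), 270.2, 157.9, 83.21)
basket 0.93 [ 95. 195.  58.  57.] ctr,len,wid,deg (array([520.7, 361.7]), 165.9, 162.9, -89.64)
[[ 166  252  150   19 1456]]
[[ 0.432  0.902  0.   ]
 [ 0.902 -0.432  0.   ]
 [ 0.     0.    -1.   ]]
```

View pics/cake.png

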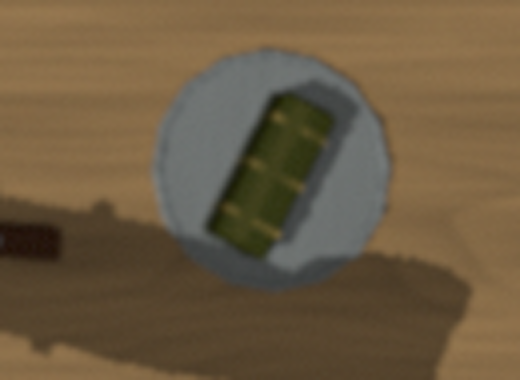

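The crop confirms an olive cake with three straw bands on the steel plate, its centre near crop pixel (270,175). The tray yaw is about −6.9° and the batten about −3.8°. I'll go behind the tray's far lip.

Request:
jog_arm:
  commands:
    - {"translation":[-280,624,0],"turn":[0,0,-0.326]}
    - {"translation":[-280,624,0],"turn":[0,0,-0.326]}
    - {"translation":[-280,624,0],"turn":[0,0,-0.326]}
    - {"translation":[-280,624,0],"turn":[0,0,-0.326]}
    - {"translation":[-280,624,0],"turn":[0,0,-0.326]}
    - {"translation":[-280,624,0],"turn":[0,0,-0.326]}
    - {"translation":[-280,624,0],"turn":[0,0,-0.326]}
    - {"translation":[-280,624,0],"turn":[0,0,-0.326]}
    - {"translation":[-280,624,0],"turn":[0,0,-0.326]}
    - {"translation":[-280,624,0],"turn":[0,0,-0.326]}
    - {"translation":[-280,624,0],"turn":[0,0,-0.326]}
    - {"translation":[-280,624,0],"turn":[0,0,-0.326]}
  claw: -1

```text
clock: 2.2
position: [0.5941, 0.1802, 0.227]
ee_rot: [2.351, 2.083, 0.001]
force: [0.9, -0.5, -0.5]
width: 1.003
```

```bash
cat >> h.py <<'E'
def go(x,y,z,yaw=None,force=None):
    "needed tool shift (mm) and turn for world TCP target; yaw = world angle of tool x, degrees"
    s=arm.observe(); M=R.from_rotvec(s['ee_rot']).as_matrix(); t=((np.array([x,y,z])-s['position'])@M*1000).round(1)
    r=np.zeros(3)
    if yaw is not None:
        a=np.radians(yaw); T=np.array([[np.cos(a),np.sin(a),0],[np.sin(a),-np.cos(a),0],[0,0,-1]])
        r=R.from_matrix(M.T@T).as_rotvec().round(3)
    print('t',s['clock'],'pos',s['position'].round(4),'yaw',np.degrees(np.arctan2(M[1,0],M[0,0])).round(2),'F',s['force'].round(1),'w',round(s['width'],3),'-> shift',t,'turn',r)
E
python3 -c "
from h import *
go(.712,.041,.15,83.1);go(.712,.041,.015,83.1)"
```

```text
t 2.2 pos [0.5941 0.1802 0.227 ] yaw 83.08 F [ 0.9 -0.5 -0.5] w 1.003 -> shift [-124.   133.8   77. ] turn [ 0. -0. -0.]
t 2.2 pos [0.5941 0.1802 0.227 ] yaw 83.08 F [ 0.9 -0.5 -0.5] w 1.003 -> shift [-124.   133.7  212. ] turn [ 0. -0. -0.]
```

Request:
jog_arm:
  commands:
    - {"translation":[-124,134,0],"turn":[0,0,0]}
    - {"translation":[-124,134,0],"turn":[0,0,0]}
    - {"translation":[-124,134,30],"turn":[0,0,0]}
    - {"translation":[-124,134,60],"turn":[0,0,0]}
    - {"translation":[-124,134,90],"turn":[0,0,0]}
    - {"translation":[-124,134,130],"turn":[0,0,0]}
    - {"translation":[-124,134,145],"turn":[0,0,0]}
    - {"translation":[-124,134,145],"turn":[0,0,0]}

```text
clock: 2.87
position: [0.7069, 0.0411, 0.0744]
ee_rot: [-2.348, -2.077, 0.015]
force: [-0.9, -0.3, -1.1]
width: 1.002
```

```bash
python3 - <<'E'
from h import *
go(.712,.041,.015,83.1)
c=arm.camera_info('wrist'); im=arm.get_image('wrist'); t=arm.get_image('top')
for q,z in [('far_lip',.033),('tray_lip',0)]:
    for n in('wrist','top'):
        for d in arm.landmark_of(n,q)[:2]: print(n,q,round(d['confidence'],2),np.round(d['at']),ray(n,d['at'],z)[0].round(4))
v=np.vstack([cv2.resize(im,(400,300)),cv2.resize(t[130:280,140:340],(400,300))]); cv2.imwrite('pics/hook.png',v)
E
```

```text
t 2.8667 pos [0.7069 0.0411 0.0744] yaw 82.99 F [-0.9 -0.3 -1.1] w 1.002 -> shift [ 0.7  5.8 59.3] turn [-0.011  0.003 -0.002]
wrist far_lip 0.69 [244. 178.] [0.6864 0.0313 0.033 ]
wrist tray_lip 0.7 [249. 160.] [0.6805 0.035  0.    ]
```

View pics/hook.png

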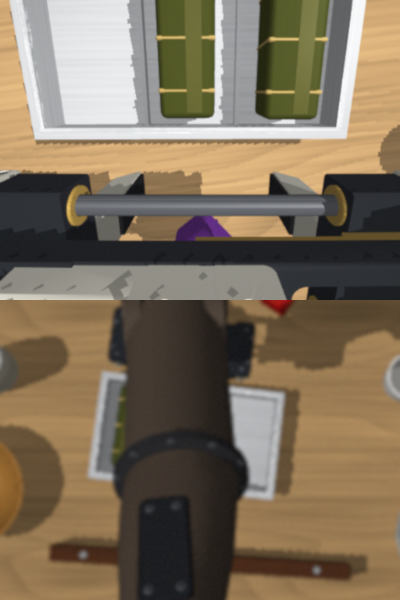

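The wrist view shows the far lip ahead of both fingers, along y≈138 of the panel, parallel to the jaw. I'll compute the clearance.

```bash
python3 - <<'E'
from h import *
P=ray('wrist',[[36*1.28,140*1.28],[348*1.28,138*1.28]],.033); print(P.round(4), np.degrees(np.arctan2(*(P[1]-P[0])[[1,0]])))
go(.722,.041,.015,83.1)
E
```

```text
[[ 0.6712 -0.113   0.033 ]
 [ 0.7046  0.1783  0.033 ]] 83.44691504706476
t 3.1667 pos [0.7127 0.0435 0.0848] yaw 83.12 F [-0.2 -1.4  0.4] w 0.999 -> shift [-1.4  9.2 69.9] turn [ 0.004 -0.001  0.   ]
```

Request:
jog_arm:
  commands:
    - {"translation":[-1,10,10]}
    - {"translation":[-1,10,35]}
    - {"translation":[-1,10,55]}
    - {"translation":[-1,10,68]}
    - {"translation":[-1,10,70]}
    - {"translation":[-1,10,70]}

```text
schema error: expected keys translation, turn
```

```bash
python3 - <<'E'
from h import *
im=arm.get_image('wrist'); cv2.imwrite('pics/w2.png',im)
go(.69,.045,.015,83.1)
E
```

```text
t 3.2167 pos [0.7124 0.0434 0.0845] yaw 83.11 F [ 0.  -0.9  0.5] w 1.0 -> shift [ -1.1 -22.7  69.4] turn [ 0.004 -0.001  0.   ]
```

View pics/w2.png

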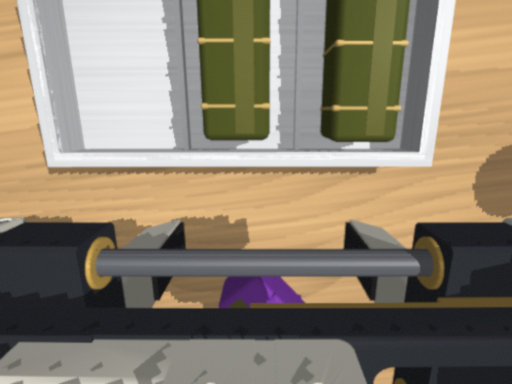

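The arm had not moved because the call was rejected. The lip's outer edge runs from (48,165) to (432,163), and the purple block's near corner shows at about (260,278).

```bash
python3 - <<'E'
from h import *
print(ray('wrist',[[48,165],[432,163]],.033).round(4),ray('wrist',[[262,272],[300,300]],.044).round(4))
print(proj('wrist',[[.722,.043-.05,.015],[.722,.043+.05,.015]]).round())
E
```

```text
[[ 0.6608 -0.1082  0.033 ]
 [ 0.6929  0.1679  0.033 ]] [[0.7589 0.036  0.044 ]
 [0.7867 0.0624 0.044 ]]
[[205. 219.]
 [326. 205.]]
```

Request:
jog_arm:
  commands:
    - {"translation":[-1,8,15],"turn":[0,0,0]}
    - {"translation":[-1,8,35],"turn":[0,0,0]}
    - {"translation":[-1,8,50],"turn":[0,0,0]}
    - {"translation":[-1,8,60],"turn":[0,0,0]}
    - {"translation":[-1,8,67],"turn":[0,0,0]}
    - {"translation":[-1,8,70],"turn":[0,0,0]}
    - {"translation":[-1,8,70],"turn":[0,0,0]}
    - {"translation":[-1,8,70],"turn":[0,0,0]}

```text
clock: 3.88
position: [0.7195, 0.0408, 0.0126]
ee_rot: [2.351, 2.083, 0.002]
force: [-0.4, 0.2, -0.1]
width: 1.001
```

The lip is at x≈0.677 and the fingers stand about 30 mm behind it. I'll start the pull.

Request:
jog_arm:
  commands:
    - {"translation":[0,-10,0],"turn":[0,0,0]}
    - {"translation":[0,-20,0],"turn":[0,0,0]}
    - {"translation":[0,-25,0],"turn":[0,0,0]}
    - {"translation":[0,-29,0],"turn":[0,0,0]}
    - {"translation":[0,-33,0],"turn":[0,0,0]}
    - {"translation":[0,-37,0],"turn":[0,0,0]}
    - {"translation":[0,-41,0],"turn":[0,0,-0.01]}
    - {"translation":[0,-46,0],"turn":[0,0,-0.02]}
    - {"translation":[0,-51,0],"turn":[0,0,-0.03]}
    - {"translation":[0,-56,0],"turn":[0,0,-0.04]}
    - {"translation":[0,-61,0],"turn":[0,0,-0.05]}
    - {"translation":[0,-66,0],"turn":[0,0,-0.055]}

```text
clock: 4.88
position: [0.6558, 0.0488, 0.0128]
ee_rot: [2.291, 2.145, 0.006]
force: [5.8, -0.8, -2.3]
width: 0.998
```

```bash
python3 - <<'E'
from meas import *
go(.6,.045,.015,86.2)
im=arm.get_image('wrist')
c=arm.camera_info('wrist')
for q,z in [('near_left',.033),('near_right',.033),('tray',0),('batten',0),('far_lip',.033)]:
    for d in arm.landmark_of('wrist',q)[:1]: print(q,round(d['confidence'],2),np.round(d['at']),ray('wrist',d['at'],z)[0].round(4))
cv2.imwrite('pics/w3.png',im)
E
```

```text
t 4.8833 pos [0.6558 0.0488 0.0128] yaw 86.25 F [ 5.8 -0.8 -2.3] w 0.998 -> shift [ -7.4 -55.4  -2.5] turn [ 0.005 -0.001  0.001]
far_lip 0.65 [231. 230.] [0.6414 0.0329 0.033 ]
```

Request:
jog_arm:
  commands:
    - {"translation":[0,-6,-2],"turn":[0,0,0]}
    - {"translation":[0,-12,-2],"turn":[0,0,0]}
    - {"translation":[0,-17,-2],"turn":[0,0,0]}
    - {"translation":[0,-22,-2],"turn":[0,0,0]}
    - {"translation":[0,-27,-2],"turn":[0,0,0]}
    - {"translation":[0,-31,-2],"turn":[0,0,0]}
    - {"translation":[0,-35,-2],"turn":[0,0,0]}
    - {"translation":[0,-39,-2],"turn":[0,0,0]}
    - {"translation":[0,-42,-2],"turn":[0,0,0]}
    - {"translation":[0,-45,-2],"turn":[0,0,0]}
    - {"translation":[0,-47,-2],"turn":[0,0,0]}

```text
clock: 6.1
position: [0.6078, 0.0515, 0.0141]
ee_rot: [2.293, 2.145, 0.003]
force: [6.4, -0.7, -1.3]
width: 1.002
```

Request:
jog_arm:
  commands:
    - {"translation":[0,-2,0],"turn":[0,0,0]}
    - {"translation":[0,-4,0],"turn":[0,0,0]}

```text
clock: 6.27
position: [0.604, 0.0518, 0.0141]
ee_rot: [2.293, 2.145, 0.003]
force: [6.7, -0.1, -1.1]
width: 1.0
```

```bash
python3 - <<'E'
from meas import *
go(.598,.045,.015,86.2)
im=arm.get_image('top'); cv2.imwrite('pics/t4.png',cv2.resize(im[150:290,150:330],None,fx=4,fy=4,interpolation=2))
E
```

```text
t 6.2667 pos [0.604  0.0518 0.0141] yaw 86.19 F [ 6.7 -0.1 -1.1] w 1.0 -> shift [-7.1 -5.5 -1. ] turn [ 0.003 -0.    -0.   ]
```

View pics/t4.png

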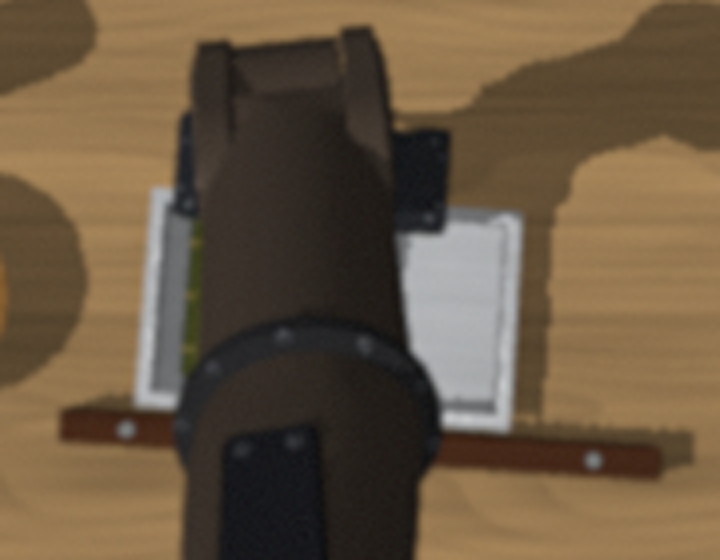

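The tray's near corners sit at (135,408) and (512,431). Interpolating the batten's edge between (62,408) and (660,447) leaves an even gap of about 5 px, roughly 3 mm. I'll creep in and watch the force.

Request:
jog_arm:
  commands:
    - {"translation":[0,-1.5,0],"turn":[0,0,0]}
    - {"translation":[0,-3,0],"turn":[0,0,0]}

```text
clock: 6.48
position: [0.601, 0.052, 0.014]
ee_rot: [2.293, 2.145, 0.003]
force: [6.4, -0.2, -0.0]
width: 1.0
```

Request:
jog_arm:
  commands:
    - {"translation":[0,-1.5,0],"turn":[0,0,0]}
    - {"translation":[0,-3,0],"turn":[0,0,0]}

```text
clock: 6.65
position: [0.5985, 0.0523, 0.0142]
ee_rot: [2.292, 2.145, 0.004]
force: [11.7, -0.8, -5.3]
width: 1.0
```

Request:
jog_arm:
  commands:
    - {"translation":[0,-1,0],"turn":[0,0,0]}
    - {"translation":[0,-2,0],"turn":[0,0,0]}

```text
clock: 6.82
position: [0.5985, 0.0523, 0.0145]
ee_rot: [2.29, 2.143, 0.009]
force: [14.9, -1.1, -4.7]
width: 1.0
```

Request:
jog_arm:
  commands:
    - {"translation":[0,-2,0],"turn":[0,0,0]}
    - {"translation":[0,-4,0],"turn":[0,0,0]}
    - {"translation":[0,-4,0],"turn":[0,0,0]}

```text
clock: 7.07
position: [0.5986, 0.0524, 0.0159]
ee_rot: [2.287, 2.14, 0.017]
force: [21.8, -2.0, -4.8]
width: 1.001
```

```bash
python3 - <<'E'
from meas import *
go(.598,.045,.015,86.2); print(arm.observe()['ft_torque'])
E
```

```text
t 7.0667 pos [0.5986 0.0524 0.0159] yaw 86.2 F [21.8 -2.  -4.8] w 1.001 -> shift [-7.4 -0.1  0.9] turn [ 0.015 -0.001 -0.   ]
[-0.50903865 -4.61330931  0.40258366]
```

The tray has stopped at the batten with a steady reaction and little yaw moment, so both fingers carry load. I'll back off and lift clear.

Request:
jog_arm:
  commands:
    - {"translation":[0,8,0],"turn":[0,0,0]}
    - {"translation":[0,22,0],"turn":[0,0,0]}
    - {"translation":[0,42,0],"turn":[0,0,0]}
    - {"translation":[0,45,-30],"turn":[0,0,0]}
    - {"translation":[0,45,-65],"turn":[0,0,0]}
    - {"translation":[0,45,-100],"turn":[0,0,0]}
    - {"translation":[0,45,-140],"turn":[0,0,0]}
    - {"translation":[0,45,-160],"turn":[0,0,0.1]}

```text
clock: 7.73
position: [0.6359, 0.0496, 0.1778]
ee_rot: [2.396, 2.03, 0.003]
force: [1.5, 0.1, -0.5]
width: 1.001
```

```bash
python3 -c "
from h import *
go(.452,-.356,.19,59)"
```

```text
t 7.7333 pos [0.6359 0.0496 0.1778] yaw 80.54 F [ 1.5  0.1 -0.5] w 1.001 -> shift [-430.3 -114.7  -12.9] turn [ 0.002 -0.001  0.376]
```

Request:
jog_arm:
  commands:
    - {"translation":[-428,-115,-20],"turn":[0,0,0.376]}
    - {"translation":[-428,-115,-20],"turn":[0,0,0.376]}
    - {"translation":[-428,-115,-20],"turn":[0,0,0.376]}
    - {"translation":[-428,-115,-20],"turn":[0,0,0.376]}
    - {"translation":[-428,-115,-20],"turn":[0,0,0.376]}
    - {"translation":[-428,-115,-20],"turn":[0,0,0.376]}
    - {"translation":[-428,-115,-20],"turn":[0,0,0.376]}
    - {"translation":[-428,-115,-20],"turn":[0,0,0.376]}
    - {"translation":[-428,-115,-20],"turn":[0,0,0.376]}
    - {"translation":[-428,-115,-20],"turn":[0,0,0.376]}
    - {"translation":[-428,-115,-20],"turn":[0,0,0.376]}
    - {"translation":[-428,-115,-20],"turn":[0,0,0.376]}

```text
clock: 8.73
position: [0.4461, -0.3596, 0.1938]
ee_rot: [2.742, 1.532, -0.006]
force: [0.1, -0.1, -0.5]
width: 0.998
```

Request:
jog_arm:
  commands:
    - {"translation":[0,0,0],"turn":[0,0,0]}
    - {"translation":[0,0,0],"turn":[0,0,0]}

```text
clock: 8.9
position: [0.4511, -0.3521, 0.1931]
ee_rot: [-2.733, -1.545, 0.0]
force: [-0.8, 0.6, 0.7]
width: 1.0
```

```bash
python3 - <<'E'
from meas import *
go(.452,-.356,.19,59)
c=arm.camera_info('wrist'); im=arm.get_image('wrist'); t=arm.get_image('top')
for d in arm.trace('wrist','loose_cake')[:3]:
    print('wrist',round(d['confidence'],2),d['box'],pca(outl(d['region'],.044,'wrist')))
for d in arm.landmark_of('wrist','loose_cake')[:2]: print(d['confidence'],d['at'],ray('wrist',d['at'],.004))
for q,z in [('tray',.035),('batten',.04),('cake_a',.045)]: measure(q,z)
for q,z in [('near_left',.033),('near_right',.033),('lane_right',.004),('far_lip',.033)]:
    for d in arm.landmark_of('top',q)[:1]: print(q,round(d['confidence'],2),np.round(d['at']),ray('top',d['at'],z)[0].round(4))
cv2.imwrite('pics/5.png',np.hstack([cv2.resize(im,(400,300)),cv2.resize(t[170:290,170:330],(400,300),interpolation=2)]))
E
```

```text
t 8.9 pos [ 0.4511 -0.3521  0.1931] yaw 58.96 F [-0.8  0.6  0.7] w 1.0 -> shift [-2.9  2.8  3.1] turn [-0.002 -0.001 -0.001]
wrist 0.68 [231.9, 120.8, 49.8, 115.0] (array([ 448. , -356.7]), 121.0, 44.8, -28.59)
0.84 [259.4, 171.9] [[ 0.44815131 -0.35614527  0.004     ]]
tray 0.65 [186. 201.  93.  59.] ctr,len,wid,deg (array([509.7,  41.5]), 276.9, 163.2, 86.44)
batten 0.75 [161. 254. 152.  20.] ctr,len,wid,deg (array([414.6,  20.6]), 443.2, 30.4, 86.36)
cake_a 0.94 [270.  98.  33.  38.] ctr,len,wid,deg (array([ 842.2, -120.2]), 126.3, 47.5, -35.09)
cake_a 0.91 [225. 207.  20.  40.] ctr,len,wid,deg (array([509.6,  41.1]), 117.8, 44.6, -3.56)
cake_a 0.77 [214. 105.  33.  42.] ctr,len,wid,deg (array([820.1,  44.7]), 130.7, 53.9, 31.9)
cake_a 0.69 [198. 207.  15.  38.] ctr,len,wid,deg (array([515.2, 123.6]), 118.8, 45.7, -4.34)
near_left 0.64 [186. 254.] [0.4323 0.1749 0.033 ]
near_right 0.93 [274. 260.] [ 0.4156 -0.0831  0.033 ]
lane_right 0.97 [264. 229.] [ 0.5079 -0.0534  0.004 ]
far_lip 0.75 [237. 202.] [0.5872 0.0253 0.033 ]
```

View pics/5.png

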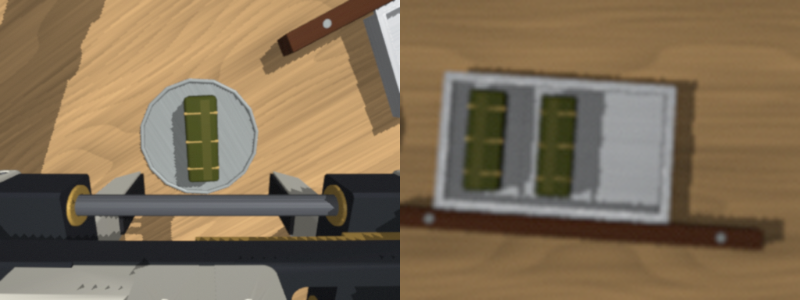

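The wrist panel shows the cake at (200,138), upright between the fingers and aligned with them. The top panel shows the tray flush along the batten, (435,207) to (670,222). The measured angles are 86.4° for both. Now I'll grip the cake.

Request:
jog_arm:
  commands:
    - {"translation":[-5,-1,30],"turn":[0,0,-0.042]}
    - {"translation":[-5,-1,65],"turn":[0,0,-0.042]}
    - {"translation":[-5,-1,100],"turn":[0,0,-0.042]}
    - {"translation":[-5,-1,130],"turn":[0,0,-0.042]}
    - {"translation":[-5,-1,150],"turn":[0,0,-0.042]}
    - {"translation":[-5,-1,162],"turn":[0,0,-0.042]}
    - {"translation":[-5,-1,168],"turn":[0,0,-0.042]}
    - {"translation":[-5,-1,168],"turn":[0,0,-0.042]}
    - {"translation":[-5,-1,168],"turn":[0,0,-0.042]}

```text
clock: 10.2
position: [0.4484, -0.3575, 0.0265]
ee_rot: [2.701, 1.602, 0.001]
force: [0.3, -0.4, -0.1]
width: 1.0
```

```bash
python3 -c "
from h import *
go(.448,-.356,.024,61.4)"
```

```text
t 10.2 pos [ 0.4484 -0.3575  0.0265] yaw 61.36 F [ 0.3 -0.4 -0.1] w 1.0 -> shift [ 1.1 -1.1  2.5] turn [ 0.001  0.    -0.001]
```

Request:
jog_arm:
  commands:
    - {"translation":[1,-1,2.5],"turn":[0,0,0]}
    - {"translation":[1,-1,2.5],"turn":[0,0,0]}
    - {"translation":[1,-1,2.5],"turn":[0,0,0]}
    - {"translation":[1,-1,2.5],"turn":[0,0,0]}
    - {"translation":[1,-1,2.5],"turn":[0,0,0]}
    - {"translation":[1,-1,2.5],"turn":[0,0,0]}
    - {"translation":[1,-1,2.5],"turn":[0,0,0]}
    - {"translation":[1,-1,2.5],"turn":[0,0,0]}
  claw: 1
  grip_force: 25

```text
clock: 10.87
position: [0.4474, -0.3559, 0.0233]
ee_rot: [2.702, 1.603, -0.0]
force: [0.0, -0.3, 1.5]
width: 0.477
```

```bash
python3 -c "
from h import *
go(.448,-.356,.12,61.4)"
```

```text
t 10.8667 pos [ 0.4474 -0.3559  0.0233] yaw 61.35 F [ 0.  -0.3  1.5] w 0.477 -> shift [  0.2   0.6 -96.7] turn [ 0.     0.    -0.001]
```

Gripped, with a width of 43.9 mm. Next: lift and carry.

Request:
jog_arm:
  commands:
    - {"translation":[0,0,-15],"turn":[0,0,0]}
    - {"translation":[0,0,-35],"turn":[0,0,0]}
    - {"translation":[0,0,-60],"turn":[0,0,0]}
    - {"translation":[0,0,-85],"turn":[0,0,0]}
    - {"translation":[0,0,-105],"turn":[0,0,0]}
    - {"translation":[0,0,-110],"turn":[0,0,0]}
    - {"translation":[0,0,-110],"turn":[0,0,0]}

```text
clock: 11.45
position: [0.4481, -0.3561, 0.1342]
ee_rot: [2.7, 1.602, 0.002]
force: [-0.2, -0.6, -4.2]
width: 0.474
```

```bash
python3 -c "
from h import *
go(.505,-.045,.14,86.4)"
```

```text
t 11.45 pos [ 0.4481 -0.3561  0.1342] yaw 61.36 F [-0.2 -0.6 -4.2] w 0.474 -> shift [300.3 -99.1  -6. ] turn [ 0.002  0.    -0.437]
```

Request:
jog_arm:
  commands:
    - {"translation":[25,-8,-6],"turn":[0,0,-0.03]}
    - {"translation":[55,-18,-6],"turn":[0,0,-0.08]}
    - {"translation":[90,-30,-6],"turn":[0,0,-0.14]}
    - {"translation":[125,-41,-6],"turn":[0,0,-0.2]}
    - {"translation":[160,-53,-6],"turn":[0,0,-0.26]}
    - {"translation":[195,-64,-6],"turn":[0,0,-0.32]}
    - {"translation":[230,-76,-6],"turn":[0,0,-0.37]}
    - {"translation":[260,-86,-6],"turn":[0,0,-0.41]}
    - {"translation":[280,-93,-6],"turn":[0,0,-0.437]}
    - {"translation":[293,-97,-6],"turn":[0,0,-0.437]}
    - {"translation":[300,-99,-6],"turn":[0,0,-0.437]}
    - {"translation":[300,-99,-6],"turn":[0,0,-0.437]}

```text
clock: 12.45
position: [0.5038, -0.0432, 0.1378]
ee_rot: [-2.286, -2.152, 0.002]
force: [-0.2, 1.0, -3.8]
width: 0.477
```

Request:
jog_arm:
  commands:
    - {"translation":[0,0,0],"turn":[0,0,0]}
    - {"translation":[0,0,0],"turn":[0,0,0]}
    - {"translation":[0,0,0],"turn":[0,0,0]}

```text
clock: 12.7
position: [0.504, -0.0465, 0.139]
ee_rot: [-2.293, -2.148, 0.001]
force: [0.2, -0.1, -3.6]
width: 0.483
```

```bash
python3 - <<'E'
from meas import *
go(.505,-.045,.14,86.4)
im=arm.get_image('wrist'); c=arm.camera_info('wrist')
for q,z in [('far_lip',.033),('lane_right',.004),('lane_middle',.004),('lane_left',.004),('near_right',.033),('cake_a',.004)]:
    for d in arm.landmark_of('wrist',q)[:3]: print(q,round(d['confidence'],2),np.round(d['at']),ray('wrist',d['at'],z)[0].round(4))
# overlay tray model for pose (.5095,.04,86.4)
def tray(cx,cy,col):
    a=np.radians(-3.6); A=np.array([[np.cos(a),-np.sin(a)],[np.sin(a),np.cos(a)]])
    for ring,z in (([[80,137],[80,-137],[-80,-137],[-80,137]],.035),([[71,-45],[71,-127],[-71,-127],[-71,-45]],.004)):
        P=np.c_[np.array(ring)/1000@A.T+[cx,cy],np.full(4,z)]
        p=proj('wrist',P,c); cv2.polylines(im2,[p.astype(int)],True,col,1)
im2=im.copy(); tray(.5095,.038,(0,0,255))
cv2.imwrite('pics/6.png',im);cv2.imwrite('pics/6o.png',cv2.resize(im2,(768,576)))
E
```

```text
t 12.7 pos [ 0.504  -0.0465  0.139 ] yaw 86.27 F [ 0.2 -0.1 -3.6] w 0.483 -> shift [ 1.5  0.9 -1. ] turn [-0.001  0.001 -0.002]
near_right 0.78 [220.  96.] [ 0.4183 -0.0778  0.033 ]
cake_a 0.96 [350. 182.] [0.5087 0.0425 0.004 ]
cake_a 0.84 [432. 182.] [0.5138 0.1271 0.004 ]
```

View pics/6o.png

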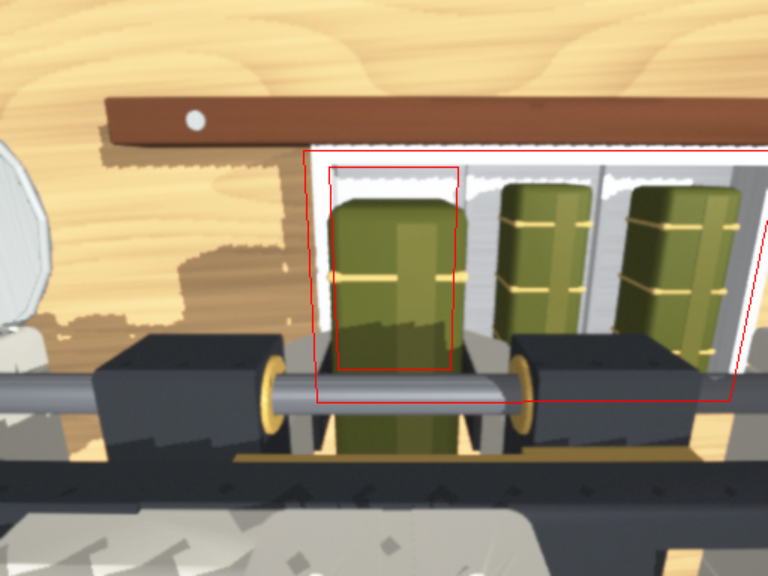

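The wrist view shows the tray's near rim flush with the batten along y≈146. The real rim corner is at (311,146) against the model's (304,150), so the tray centre is about (0.507, 0.043). I'll lower the cake slightly towards the middle-lane side of the empty lane so the fingers clear the wall.

Request:
jog_arm:
  commands:
    - {"translation":[9.5,-2.5,10],"turn":[0,0,0]}
    - {"translation":[9.5,-2.5,25],"turn":[0,0,0]}
    - {"translation":[9.5,-2.5,40],"turn":[0,0,0]}
    - {"translation":[9.5,-2.5,55],"turn":[0,0,0]}
    - {"translation":[9.5,-2.5,62],"turn":[0,0,0]}
    - {"translation":[9.5,-2.5,65],"turn":[0,0,0]}
    - {"translation":[9.5,-2.5,65],"turn":[0,0,0]}
    - {"translation":[9.5,-2.5,65],"turn":[0,0,0]}

```text
clock: 13.72
position: [0.5029, -0.0354, 0.0747]
ee_rot: [2.29, 2.15, 0.001]
force: [-0.6, 0.3, -2.4]
width: 0.477
```

```bash
python3 - <<'E'
from meas import *
go(.502,-.037,.0245,86.4)
im=arm.get_image('wrist'); cv2.imwrite('pics/7.png',im[:300])
E
```

```text
t 13.7167 pos [ 0.5029 -0.0354  0.0747] yaw 86.39 F [-0.6  0.3 -2.4] w 0.477 -> shift [-1.7 -0.8 50.2] turn [ 0.001 -0.    -0.   ]
```

View pics/7.png

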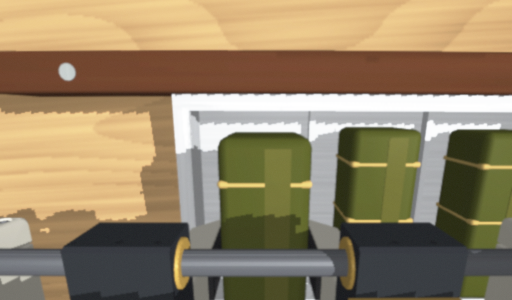

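The cake spans columns 219–311, between the wall (198) and the rib (308) seen below it. It stands about 8 mm off the lane centre towards the rib, so I'll shift 3 mm back and lower it.

Request:
jog_arm:
  commands:
    - {"translation":[-3,-1,8],"turn":[0,0,0]}
    - {"translation":[-3,-1,18],"turn":[0,0,0]}
    - {"translation":[-3,-1,28],"turn":[0,0,0]}
    - {"translation":[-3,-1,37],"turn":[0,0,0]}
    - {"translation":[-3,-1,43],"turn":[0,0,0]}
    - {"translation":[-3,-1,46],"turn":[0,0,0]}
    - {"translation":[-3,-1,47],"turn":[0,0,0]}
    - {"translation":[-3,-1,47],"turn":[0,0,0]}

```text
clock: 14.43
position: [0.5012, -0.0382, 0.0269]
ee_rot: [-2.29, -2.15, 0.001]
force: [-0.3, 0.6, -4.0]
width: 0.474
```

Request:
jog_arm:
  commands:
    - {"translation":[0,0,1],"turn":[0,0,0]}
    - {"translation":[0,0,2],"turn":[0,0,0]}
    - {"translation":[0,0,3],"turn":[0,0,0]}
    - {"translation":[0,0,3],"turn":[0,0,0]}

```text
clock: 14.77
position: [0.5014, -0.0382, 0.0243]
ee_rot: [2.29, 2.15, 0.0]
force: [-0.3, 1.1, -3.6]
width: 0.476
```

Request:
jog_arm:
  commands:
    - {"translation":[0,0,0.7],"turn":[0,0,0]}
    - {"translation":[0,0,1.5],"turn":[0,0,0]}
    - {"translation":[0,0,1.5],"turn":[0,0,0]}

```text
clock: 15.02
position: [0.5014, -0.0382, 0.0232]
ee_rot: [2.29, 2.15, 0.001]
force: [-2.1, 0.0, 4.9]
width: 0.481
```

Contact: the vertical force went from −3.6 to +4.9 N, so the cake rests on the floor. I'll release with a small opening.

Request:
jog_arm:
  commands:
    - {"translation":[0,0,-0.5],"turn":[0,0,0]}
    - {"translation":[0,0,-0.5],"turn":[0,0,0]}
    - {"translation":[0,0,-0.5],"turn":[0,0,0]}
    - {"translation":[0,0,-0.5],"turn":[0,0,0]}
    - {"translation":[0,0,-0.5],"turn":[0,0,0]}
    - {"translation":[0,0,-0.5],"turn":[0,0,0]}
  claw: -0.08

```text
clock: 15.52
position: [0.5013, -0.0383, 0.0232]
ee_rot: [2.29, 2.15, 0.0]
force: [-0.6, -0.2, -0.1]
width: 0.538
```

Request:
jog_arm:
  commands:
    - {"translation":[0,0,-4],"turn":[0,0,0]}
    - {"translation":[0,0,-12],"turn":[0,0,0]}
    - {"translation":[0,0,-22],"turn":[0,0,0]}
    - {"translation":[0,0,-40],"turn":[0,0,0]}
    - {"translation":[0,0,-70],"turn":[0,0,0]}
    - {"translation":[0,0,-105],"turn":[0,0,0]}
    - {"translation":[0,0,-140],"turn":[0,0,0]}
    - {"translation":[0,0,-170],"turn":[0,0,0]}

```text
clock: 16.18
position: [0.5014, -0.0384, 0.1967]
ee_rot: [2.289, 2.149, 0.003]
force: [1.2, -0.2, -0.8]
width: 0.538
```

Request:
jog_arm:
  commands:
    - {"translation":[-60,0,-10],"turn":[0,0,0]}
    - {"translation":[-120,0,-20],"turn":[0,0,0]}
    - {"translation":[-180,0,-20],"turn":[0,0,0]}
    - {"translation":[-240,-20,-20],"turn":[0,0,0]}
    - {"translation":[-280,-30,-20],"turn":[0,0,0]}
    - {"translation":[-280,-30,-20],"turn":[0,0,0]}
    - {"translation":[-280,-30,-20],"turn":[0,0,0]}
    - {"translation":[-280,-30,-20],"turn":[0,0,0]}
    - {"translation":[-280,-30,-20],"turn":[0,0,0]}

```text
clock: 16.93
position: [0.4525, -0.3182, 0.2143]
ee_rot: [2.295, 2.144, -0.0]
force: [0.4, 1.1, 0.2]
width: 0.538
```

```bash
python3 - <<'E'
from meas import *
go(.5,0,.2)
t=arm.get_image('top'); s=arm.get_image('scene')
for q,z in [('tray',.035),('batten',.04),('cake_a',.048),('jar',.05),('cup',.05),('basket',.05)]: measure(q,z)
cv2.imwrite('pics/8.png',np.hstack([cv2.resize(t[170:290,170:330],(400,300),interpolation=2),cv2.resize(s[130:280,170:370],(400,300),interpolation=2)]))
E
```

```text
t 16.9333 pos [ 0.4525 -0.3182  0.2143] yaw 86.11 F [0.4 1.1 0.2] w 0.538 -> shift [320.7  25.8  14. ] turn [0. 0. 0.]
tray 0.67 [182. 200.  98.  56.] ctr,len,wid,deg (array([508.9,  42.8]), 275.2, 162.0, 86.49)
batten 0.67 [162. 251. 153.  22.] ctr,len,wid,deg (array([414.7,  19.2]), 440.2, 27.5, 86.19)
cake_a 0.95 [213. 103.  32.  46.] ctr,len,wid,deg (array([819.7,  45.6]), 126.4, 48.2, 33.28)
cake_a 0.95 [270.  95.  35.  42.] ctr,len,wid,deg (array([ 840.8, -123.6]), 127.7, 45.2, -33.35)
cake_a 0.85 [225. 208.  21.  42.] ctr,len,wid,deg (array([508.1,  40.7]), 118.5, 46.4, 0.03)
cake_a 0.61 [198. 206.  18.  40.] ctr,len,wid,deg (array([516.3, 121.9]), 118.8, 44.8, -2.2)
jar 0.94 [116. 148.  32.  28.] ctr,len,wid,deg (array([701.8, 333. ]), 94.7, 70.8, 45.9)
cup 0.97 [334. 155.  23.  27.] ctr,len,wid,deg (array([ 682.5, -291.3]), 79.4, 64.5, -45.79)
basket 0.55 [ 94. 197.  59.  56.] ctr,len,wid,deg (array([520.7, 360.3]), 168.4, 162.8, -89.63)
```

View pics/8.png

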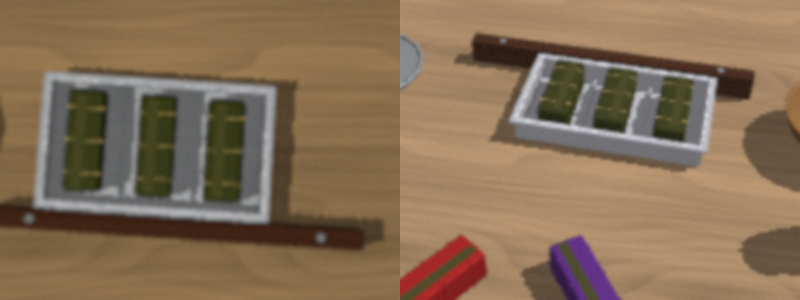

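All three cakes lie flat and parallel in their lanes, at top-panel pixels (86,140), (157,145) and (225,150). The tray's near edge lies on the batten from (36,206) to (268,220), and the arm is clear.

```bash
python3 -c "
from h import *
print(arm.sign_off())"
```

```text
the job is handed in; nothing more can be done
None
```

The tray is against the batten, the last cake is lying flat in the empty right lane, and I handed the job in at about 17 s of the 53 s allowed.

- **Tray:** I hooked both fingertips behind the far lip and slid it until it stopped. It took about 6 N to slide and was pressed against the batten with about 22 N. The final top view gives 86.5° for the tray and 86.2° for the batten, and no gap shows in the pictures.
- **Cake:** I gripped it across its 44 mm width at 25 N and lowered it until I felt the tray floor. I then released it with a small opening and backed away. I set it about 5 mm off the lane's centre, towards the middle lane, so the fingers would clear the tray wall. The pictures show all three cakes flat and parallel.
- **Bystanders:** The basket, jar and cup measured within about 3 mm of where they started, which is within measurement noise.
- **Checks that disagreed:**
  - The networks put the tray's sideways position anywhere from about y = 0.030 to 0.047 m. I settled on 0.043 m from the wrist picture.
  - In the last check the network listed only the two original cakes in the tray, so the placed cake is confirmed by picture only.
  - That check also gave the middle cake's angle as 0.0° against −3.6° earlier. The picture shows it parallel, so I took that as a segmentation error.
- **Slip on the way:** One move call was refused for a missing key, and nothing moved.

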